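Raise the loader barrier and push the tube rack home

TASK

Two racks wait in the lanes of the tube loader, each in front of its lowered barrier arm; one of them carries capped tubes. Push the barrier arm in front of the rack with the tubes up past its balance point, so that it stays raised by itself, and then push that rack, tubes and all, along its lane until it is fully home against the end block. Only push: do not lift, tip or carry anything, and leave the other rack, the other barrier arm and everything else on the bench as they are.

Things in the scene. Friction and masses are not known exactly. Their poses are not given: they have to be found in the camera images.
- loader: fixed grey tube loader, 305 x 236 mm, deck top 12 mm above the bench; origin on the bench under the middle of the barrier line, x along the lanes to the end block, z up. Lanes centred at y = +75 and -75 mm, 66 mm wide, deck from x = -160 mm, between a pier and outer walls (8 mm thick), both 30 mm high; posts on the pier reach 86 mm. Both barrier arms lie at x = 0.
- stop_left (a point): middle of the end block's face that stops a rack in the left (+y) lane, at x = +75, y = +75, z = 32 mm of the loader; a rack that is home touches it, its centre 50 mm before it. The block's top is 52 mm above the bench
- stop_right (a point): the same point of the right (-y) lane, at x = +75, y = -75, z = 32 mm of the loader
- rack_full: blue rack that carries the three tubes, 100 mm long (x) x 60 wide (y) x 65 tall, about 0.3 kg, with eight open tube sockets; origin at the centre of its underside. It stands in one of the two lanes before the lowered barrier, its x axis along the lane. The tubes' caps stand 28 mm above its top (105 mm above the bench); the sockets at its rear end (-x) are empty. It slides on the deck with a few newtons.
- rack_empty: the other blue rack, of the same build but without tubes, in the other lane, 100 mm long (x) x 60 wide (y) x 65 tall, about 0.3 kg, with eight open tube sockets; origin at the centre of its underside; leave alone
- barrier_left (a joint): left barrier arm (+y lane), rad: 0 level across the lane, 1.6 raised upright at its stop. Hinge along loader x at y +36, z 70 mm. 14 mm square bar, level for 96 mm outwards from the hinge, then bent up at 45 degrees for 42 mm; counterweight inboard of the hinge. Balances near 0.9: below, it falls back; beyond, it falls to 1.6 and stays. Pushing the bent end up from under takes under 1 N
- barrier_right (a joint): right barrier arm (-y lane), rad: 0 level across the lane, 1.6 raised upright at its stop. Hinge along loader x at y -36, z 70 mm. 14 mm square bar, level for 96 mm outwards from the hinge, then bent up at 45 degrees for 42 mm; counterweight inboard of the hinge. Balances near 0.9: below, it falls back; beyond, it falls to 1.6 and stays. Pushing the bent end up from under takes under 1 N
- barrier_left_end (a point): middle of the free end of the left barrier arm's upswept tip (99 mm above the bench and at y = +161 mm of the loader when lowered, overhanging the loader's side); moves with the arm
- barrier_right_end (a point): middle of the free end of the right barrier arm's upswept tip (99 mm above the bench and at y = -161 mm of the loader when lowered, overhanging the loader's side); moves with the arm
- tube_a: capped tube, 13 mm across, 78 mm long with a 16 mm white cap, standing loosely in a socket of rack_full; origin at its foot, 15 mm above the rack's underside
- tube_b: capped tube, 13 mm across, 78 mm long with a 16 mm white cap, standing loosely in a socket of rack_full; origin at its foot, 15 mm above the rack's underside
- tube_c: capped tube, 13 mm across, 78 mm long with a 16 mm white cap, standing loosely in a socket of rack_full; origin at its foot, 15 mm above the rack's underside
- vial: small amber glass vial with a white cap, 26 mm across, 42 mm tall, standing on the loader's pier near its front end; origin at the centre of its underside; leave alone
- jar: clear specimen jar with white lid, 64 mm across, 70 mm tall, standing beside the loader; origin under its centre; leave alone
- tip_box: grey pipette-tip box with clear lid, 120 x 85 x 67 mm, beside the loader; origin under its centre; leave alone
- bottle: white bottle, 60 mm across, 150 mm tall; origin under its centre; leave alone
- beaker: clear plastic beaker, 70 mm across, 85 mm tall; origin under its centre; leave alone
- freezer_box: cardboard freezer box, 130 x 130 x 50 mm; origin under its centre; leave alone
- pipette: pipette lying on the bench, 270 mm long, 26 mm wide and high; origin under the step between its white body and grey shaft; leave alone

How it is judged (in metres and radians):
On the way, in this order (a step that is already met when the one before it is completed fails the run):
1. the barrier arm in front of the rack with the tubes stands raised, the rack still before it (((y of rack_full in the frame of loader above 0.04 m and value of joint barrier_left above 1.4 rad and velocity of joint barrier_left below 0.2 rad/s and x of rack_full in the frame of loader below -0.05 m) or (y of rack_full in the frame of loader below -0.04 m and value of joint barrier_right above 1.4 rad and velocity of joint barrier_right below 0.2 rad/s and x of rack_full in the frame of loader below -0.05 m))), for 0.2 s.
2. that rack is home against the end block, its barrier arm still raised (((y of rack_full in the frame of loader above 0.04 m and value of joint barrier_left above 1.4 rad and x of rack_full in the frame of loader between 0.02 and 0.032 m) or (y of rack_full in the frame of loader below -0.04 m and value of joint barrier_right above 1.4 rad and x of rack_full in the frame of loader between 0.02 and 0.032 m))), for 0.2 s.
At the end, for the whole second after the job is handed in: The rack with the tubes stands at rest, flat in its lane, within 5 mm of the end block, its three tubes seated in it; its barrier arm stands raised (beyond 1.4 rad); the other barrier arm is down (below 0.1 rad), the other rack within 15 mm and every bystander within 30 mm of where it began (((y of rack_full in the frame of loader above 0.04 m and value of joint barrier_left above 1.4 rad and x of rack_full in the frame of loader between 0.02 and 0.032 m and value of joint barrier_right below 0.1 rad) or (y of rack_full in the frame of loader below -0.04 m and value of joint barrier_right above 1.4 rad and x of rack_full in the frame of loader between 0.02 and 0.032 m and value of joint barrier_left below 0.1 rad)) and linear speed of rack_full below 0.01 m/s and angle between rack_full's own z axis and vertical below 0.05 rad and z of rack_full in the frame of loader below 0.016 m and distance of rack_empty from where it was at the start of the episode below 0.015 m and z of each of tube_a, tube_b, tube_c in the frame of rack_full below 0.022 m and horizontal distance between each of tube_a, tube_b, tube_c and rack_full below 0.05 m and distance of each of vial, jar, tip_box, bottle, beaker, freezer_box, pipette from where it was at the start of the episode below 0.03 m); the robot touches nothing.
It fails at once if a rack is lifted or tipped (z of any of rack_full, rack_empty in the frame of loader above 0.027 m or angle between any of rack_full, rack_empty's own z axis and vertical above 0.25 rad).
It fails at once if a tube is lifted out of its seat (z of any of tube_a, tube_b, tube_c in the frame of rack_full above 0.03 m).
It fails at once if the other barrier arm is raised ((y of rack_full in the frame of loader above 0 m and value of joint barrier_right above 0.4 rad) or (y of rack_full in the frame of loader below 0 m and value of joint barrier_left above 0.4 rad)).
It fails at once if the empty rack or a bystander is disturbed or lifted (distance of any of rack_empty, vial, jar, tip_box, bottle, beaker, freezer_box, pipette from where it was at the start of the episode above 0.03 m).
It also fails if it takes over 48 s, if anything falls off the work surface, if the arm or the gripper's body presses on something with over 40 N, if the wrist force passes 120 N, or if a joint passes its speed limit or range.

ROBOT

A 6-joint arm with a two-finger parallel gripper is mounted at the origin on the work surface. World frame = base frame: x ahead of the robot, y to its left, z up, the work surface at z = 0. Lengths are in m, angles in degrees, forces in N, time in s.
With the tool pointing down it reaches from about 0.35 to 0.725 m from the base axis. Payload 4.3 kg.
Tool frame: the origin (TCP) lies at the very end of the fingers, on their centre line; the grasp point (between the pads) lies arm.pinch_z behind it (arm.pinch_z is the distance from the TCP to the grasp point, in m); z points along the fingers, y is the direction in which the jaws open and shut (so a half turn about z gives the same grasp; the last joint's range is limited). The gripper opens to 85 mm and grips with 20 to 120 N. Pads are 22 mm wide; open, the fingers measure 114 mm over their backs; the gripper's body (76 mm by 85 mm) begins 54 mm behind the grasp point. The pads swing forward as they close: fully open they stand 13 mm farther back than shut.
Start: joints at [70.056, 21.618, 4.641, 73.018, 0, 83.68], TCP at [0.135, 0.559, 0.231] pointing down, gripper open.
Joint ranges: [-156.06, 156.06], [-48.1, 94.91], [-58.44, 69.94], [-101.28, 121.22], [-78.64, 73.56], [-180, 180]. Speed limits (degrees/s): [147.25, 147.25, 180, 180, 180, 180].

INTERFACE

Orientations are given as [roll, pitch, yaw] about the fixed x, y, z axes, in that order (R = Rz(yaw) Ry(pitch) Rx(roll)).
In Python, from station import arm gives the robot as it stands. The module is installed in compiled form; this text tells all that it offers. Calls block until the motion is done:
- arm.reach(position, orientation): joint-space move of the TCP to a pose.
- arm.servo_line(position, attitude=None, vel=0.15): straight line of the TCP; attitude=None keeps the orientation; vel is the mean speed in m/s.
- arm.move_joints(angles): joint-space move.
- arm.command_gripper(opening): opening from 0.0 (shut) to 1.0 (fully open); the grip force is fixed at half the most; returns when the fingers have stopped.
- arm.sleep(seconds).
- arm.solve_ik(position, orientation): joint angles nearest the present ones, or None.
- arm.state(): the state.
- arm.get_image(name): name is "scene" or "side" or "wrist"; returns the picture (400x640x3 uint8, red, green, blue); there is no depth.
- arm.camera_params(name): a dict with "fov_y" (degrees; the focal length in pixels is half the picture's height over the tangent of half this angle, whatever the lens; pixels are square), "cx", "cy" (the principal point, pixels), "dist_coeffs" ([k1, k2, p1, p2, k3] as OpenCV has them; the pictures are not rectified), "position" and "attitude" of the camera in the world. Camera axes: x right, y down, z forward; pixel columns grow to the right and rows downward; lengths in m; the calibration is good to about 2 mm. A picture is of the moment at which its call begins: read the wrist's pose just before it. camera_params takes no time and is no camera call; for the wrist camera it gives the pose at the moment of the call.
A pose or a line that the arm cannot do raises arm.Unreachable and nothing moves.
- arm.hand_in(): hands the job in, once; it reports no verdict.
The state is a dict: "time": time; "joints": joint angles; "dq": joint speeds; "joint_torque": joint torques, N m; "eef_pos": TCP position; "tool_rot": TCP orientation; "wrist_force": force on the tool from outside, world axes, zero at the start; "wrist_torque": the same for the moment, N m; "opening": opening from 0.0 (shut) to 1.0 (fully open).
Only numpy, scipy, OpenCV 4.12 (cv2) and the standard library are available. Lean on these libraries where they do the work, as an engineer would, in place of code of your own. Each camera call takes 0.05 s, during which the arm holds its last target. There are 200 camera calls.

## Working session

There is one attempt and no reset: what is moved stays moved. The work goes in short steps, each a Python script; the robot and the scene stay as the last script left them, time stands still between calls to the robot, and variables do not carry over. Pictures are saved under pics/ and viewed, about 8 in all and at most 12, crops included, and the job is handed in when it is done.

```bash
mkdir -p pics; python3 - <<'E'
from station import arm
import cv2
for n in ("scene","side"):
    cv2.imwrite(f"pics/{n}0.png",arm.get_image(n)[:,:,::-1]); print(n,arm.camera_params(n))
print(arm.state(), arm.pinch_z)
E
```

```text
scene {'fov_y': 43.56647512335673, 'cx': 326.76494290418447, 'cy': 203.91720476029042, 'dist_coeffs': array([-0.05768101,  0.        ,  0.        ,  0.        ,  0.        ]), 'position': array([1.49900873, 0.05460262, 1.5896901 ]), 'attitude': array([-147.64471061,    0.5045591 ,   96.15696316])}
side {'fov_y': 54.74365082354643, 'cx': 317.6636010343188, 'cy': 198.6746559997392, 'dist_coeffs': array([-0.07310811,  0.        ,  0.        ,  0.        ,  0.        ]), 'position': array([0.394892  , 0.69783384, 0.95281326]), 'attitude': array([-139.17539071,    0.64443575, -166.60825098])}
{'time': 0.1, 'joints': array([ 7.00559962e+01,  2.16574490e+01,  4.57019553e+00,  7.30175497e+01,
       -1.42612699e-04,  8.36805472e+01]), 'dq': array([ 0.01739821, -0.0686076 ,  0.19730133, -0.03964863, -0.1158415 ,
        0.0788638 ]), 'joint_torque': array([ 1.05917559e-03, -4.64695537e+01,  2.70581478e+01,  1.19694311e-02,
       -1.65730989e-04, -6.82630699e-07]), 'eef_pos': array([0.13523755, 0.55826798, 0.23045426]), 'tool_rot': array([-1.79895818e+02, -1.13941139e-02,  1.66375439e+02]), 'wrist_force': array([-0.14022639,  0.62258065,  0.10425394]), 'wrist_torque': array([-0.03816726, -0.00066809,  0.02096507]), 'opening': 0.9983000494424612} 0.0187
```

View pics/scene0.png

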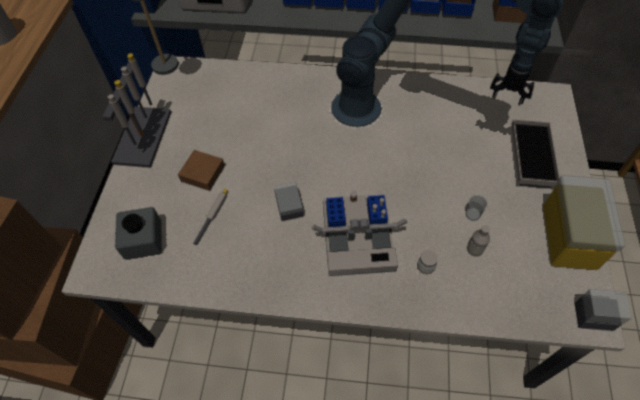

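View pics/side0.png

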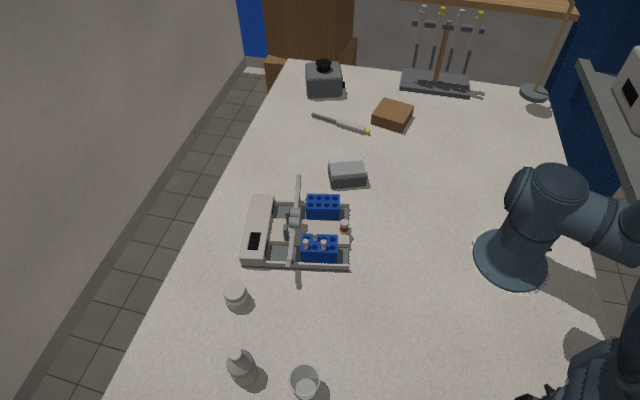

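The tubes are in the right-hand rack of the scene view (377,210), which is the +y or left lane. The end block is away from the robot. Next I'll get rough positions by ray casting.

```bash
cat > h.py <<'E'
import numpy as np, cv2
from scipy.spatial.transform import Rotation as R
def rays(c,px):
    f=200/np.tan(np.radians(c['fov_y'])/2); K=np.array([[f,0,c['cx']],[0,f,c['cy']],[0,0,1]])
    u=cv2.undistortPoints(np.float64(px).reshape(-1,1,2),K,c['dist_coeffs']).reshape(-1,2)
    return (R.from_euler('xyz',c['attitude'],degrees=True).as_matrix()@np.c_[u,np.ones(len(u))].T).T
def onz(c,px,z):
    d=rays(c,px); return c['position']+d*((z-c['position'][2])/d[:,2])[:,None]
def proj(c,P):
    f=200/np.tan(np.radians(c['fov_y'])/2); K=np.array([[f,0,c['cx']],[0,f,c['cy']],[0,0,1]])
    M=R.from_euler('xyz',c['attitude'],degrees=True).as_matrix().T
    return cv2.projectPoints(np.float64(P).reshape(-1,3),M,-M@c['position'],K,c['dist_coeffs'])[0].reshape(-1,2)
E
python3 - <<'E'
from station import arm
from h import *
c=arm.camera_params('scene'); s=arm.camera_params('side')
print(onz(c,[(336,211),(377,207)],.077).round(3))
print('block corners',onz(c,[(327,250),(396,247),(397,271),(330,273)],.052).round(3))
print(onz(c,[(353,196),(428,262),(478,207),(480,240),(288,202)],.05).round(3))
print(onz(s,[(322,207),(318,248)],.06).round(3), onz(s,[(350,268),(240,265)],.03).round(3))
i=arm.get_image('side')
cv2.imwrite('pics/sidec.png',cv2.resize(i[160:290,220:380],None,fx=5,fy=4.6,interpolation=cv2.INTER_CUBIC)[:,:,::-1])
a=np.degrees
for p in [(.42,.0,.4),(.45,.03,.4),(.5,.03,.38)]:
  for y in (0,90,-90,180): print(p,y,arm.solve_ik(p,[180,0,y]))
E
```

```text
[[ 0.574 -0.026  0.077]
 [ 0.542  0.118  0.077]]
block corners [[ 0.718 -0.042  0.052]
 [ 0.683  0.193  0.052]
 [ 0.773  0.2    0.052]
 [ 0.803 -0.023  0.052]]
[[ 0.487  0.029  0.05 ]
 [ 0.728  0.304  0.05 ]
 [ 0.488  0.485  0.05 ]
 [ 0.624  0.485  0.05 ]
 [ 0.537 -0.205  0.05 ]]
[[ 0.563 -0.021  0.06 ]
 [ 0.541  0.124  0.06 ]] [[0.445 0.149 0.03 ]
 [0.743 0.208 0.03 ]]
(0.42, 0.0, 0.4) 0 [ -8.66832272   4.14803986   7.12283516  92.9747953    0.
 171.33167728]
(0.42, 0.0, 0.4) 90 [-8.66832272  4.14803986  7.12283516 92.9747953   0.         81.33167728]
(0.42, 0.0, 0.4) -90 [ -8.66832272   4.14803986   7.12283516  92.9747953    0.
 -98.66832272]
(0.42, 0.0, 0.4) 180 [-8.66832272  4.14803986  7.12283516 92.9747953   0.         -8.66832272]
(0.45, 0.03, 0.4) 0 [ -4.25432074   7.87270737  11.35997099  93.48726362   0.
 175.74567926]
(0.45, 0.03, 0.4) 90 [-4.25432074  7.87270737 11.35997099 93.48726362  0.         85.74567926]
(0.45, 0.03, 0.4) -90 [ -4.25432074   7.87270737  11.35997099  93.48726362   0.
 -94.25432074]
(0.45, 0.03, 0.4) 180 [-4.25432074  7.87270737 11.35997099 93.48726362  0.         -4.25432074]
(0.5, 0.03, 0.38) 0 [ -3.82640595  13.46386719  15.28959161  91.82572442   0.
 176.17359405]
(0.5, 0.03, 0.38) 90 [-3.82640595 13.46386719 15.28959161 91.82572442  0.         86.17359405]
(0.5, 0.03, 0.38) -90 [ -3.82640595  13.46386719  15.28959161  91.82572442   0.
 -93.82640595]
(0.5, 0.03, 0.38) 180 [-3.82640595 13.46386719 15.28959161 91.82572442  0.         -3.82640595]
```

```bash
python3 - <<'E'
from station import arm
from h import *
arm.command_gripper(0.0)
arm.reach([.52,.06,.40],[180,0,-168])
arm.sleep(.3)
c=arm.camera_params('wrist'); print(c, arm.state()['time'],arm.state()['eef_pos'])
i=arm.get_image('wrist'); np.save('w.npy',i); np.save('wc.npy',c,allow_pickle=True)
cv2.imwrite('pics/w1.png',i[:,:,::-1])
E
```

```text
{'fov_y': 68.89890912112688, 'cx': 319.08726997334384, 'cy': 199.5987242705867, 'dist_coeffs': array([-0.0525372,  0.       ,  0.       ,  0.       ,  0.       ]), 'position': array([0.44727271, 0.04385118, 0.54344304]), 'attitude': array([ 1.63192423e+02, -1.57193460e-02,  1.02014946e+02])} 3.5417 [0.51992315 0.06034497 0.39991688]
```

View pics/w1.png

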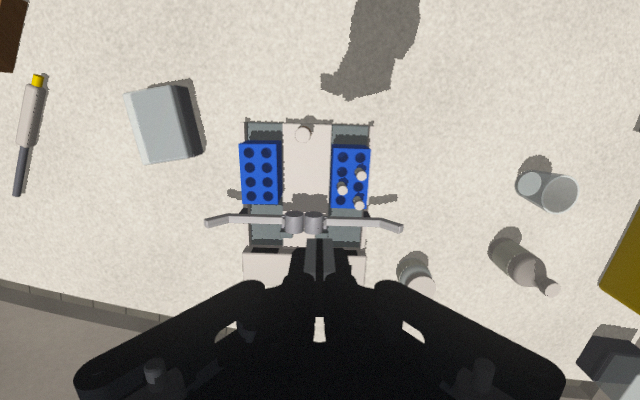

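```bash
python3 - <<'E'
from h import *
c=np.load('wc.npy',allow_pickle=True).item(); i=np.load('w.npy')
m=((i[:,:,2]>90)&(i[:,:,0]<90)&(i[:,:,2].astype(int)-i[:,:,0]>60)).astype(np.uint8)
m=cv2.morphologyEx(m,cv2.MORPH_CLOSE,np.ones((13,13)))
for k in cv2.findContours(m,0,2)[0]:
    if cv2.contourArea(k)>500:
        b=cv2.boxPoints(cv2.minAreaRect(k)); print('rack',b.round(1).tolist(),onz(c,b,.077)[:,:2].round(4).tolist())
e=onz(c,[(206,221.5),(402.5,230)],.099); o=e.mean(0); d=e[1]-e[0]; print(e.round(4),o,np.linalg.norm(d[:2]),'yaw',np.degrees(np.arctan2(-d[0],d[1])))
print('front deck corners z12',onz(c,[(247,120),(371,124)],.03).round(4))
print('vial',onz(c,[(302,133)],.07).round(3),'jar lid',onz(c,[(422,285)],.07).round(3))
cv2.imwrite('pics/w1c.png',cv2.resize(i[110:290,190:450],None,fx=3,fy=3,interpolation=cv2.INTER_CUBIC)[:,:,::-1])
E
```

```text
rack [[329.20001220703125, 207.1999969482422], [332.1000061035156, 146.60000610351562], [369.6000061035156, 148.39999389648438], [366.70001220703125, 209.0]] [[0.5946, 0.0927], [0.4948, 0.0752], [0.485, 0.1342], [0.5845, 0.1555]]
rack [[238.5, 143.0], [276.20001220703125, 141.89999389648438], [278.20001220703125, 204.0], [240.5, 205.10000610351562]] [[0.5199, -0.0713], [0.5059, -0.0129], [0.6069, 0.0076], [0.6222, -0.0544]]
[[ 0.654  -0.102   0.099 ]
 [ 0.6012  0.2177  0.099 ]] [0.62760131 0.05783365 0.099     ] 0.3240331808444731 yaw 9.375872979694343
front deck corners z12 [[ 0.4855 -0.074   0.03  ]
 [ 0.448   0.1351  0.03  ]]
vial [[0.485 0.024 0.07 ]] jar lid [[0.711 0.298 0.07 ]]
```

View pics/w1c.png

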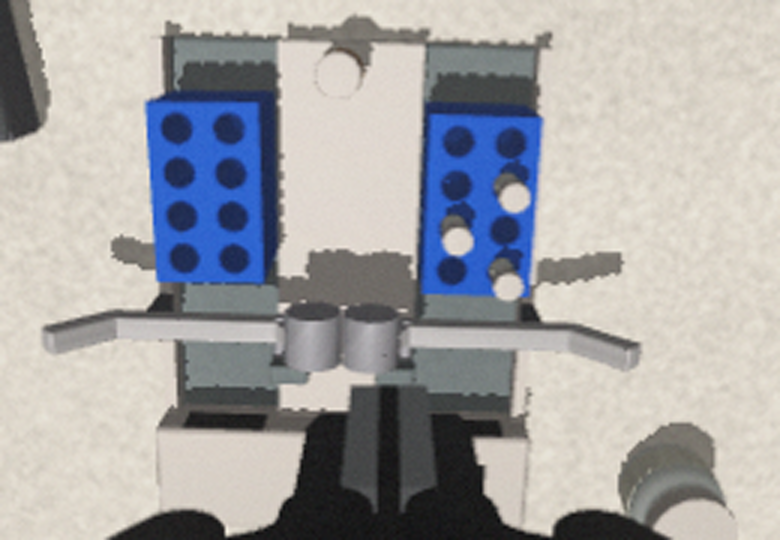

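```bash
cat >> h.py <<'E'
O=np.array([.628,.058]); YAW=np.radians(10)
def L(x,y,z):
    c,s=np.cos(YAW),np.sin(YAW); return np.array([O[0]+c*x-s*y,O[1]+s*x+c*y,z])
def ori(az,tilt,up=False):
    """tool axis: azimuth az (deg, loader frame), tilt from straight down (deg); camera below/behind unless up"""
    a=np.radians(az)+YAW; t=np.radians(tilt); f=np.array([np.cos(a),np.sin(a),0]); u=np.array([0,0,1.])
    z=np.sin(t)*f-np.cos(t)*u; x=np.cos(t)*f+np.sin(t)*u
    if not up: x=-x
    return R.from_matrix(np.c_[x,np.cross(z,x),z]).as_euler('xyz',degrees=True)
def arc(th,x=.010,p0=(.152,.028),h=(.036,.070)):
    v=np.array(p0)-h; c,s=np.cos(th),np.sin(th)
    return L(x,h[0]+c*v[0]-s*v[1],h[1]+s*v[0]+c*v[1])
E
python3 - <<'E'
from station import arm
from h import *
for up in (0,1):
 for az in (-25,-15):
  for t in (50,60):
   print(up,az,t)
   for p in [L(-.06,.175,.10),arc(0),arc(.4),arc(.8),arc(1.2),arc(1.4)]:
     q=arm.solve_ik(p,ori(az,t,up)); print('  ',p.round(3),None if q is None else np.round(q))
print('push')
for x in (-.2,-.15,-.035): print(np.round(arm.solve_ik(L(x,.075,.045),ori(0,30))) if arm.solve_ik(L(x,.075,.045),ori(0,30)) is not None else None)
E
```

```text
0 -25 50
   [0.539 0.22  0.1  ] [ 34.  14. -55. -18. -35.  36.]
   [0.611 0.209 0.028] [ 28.  28. -52. -32. -31.  31.]
   [0.61  0.217 0.076] [ 28.  22. -50. -22. -32.  31.]
   [0.612 0.204 0.124] [ 27.  16. -48. -15. -31.  30.]
   [0.618 0.175 0.163] [ 23.  10. -47. -11. -28.  27.]
   [0.621 0.155 0.177] [ 21.   8. -48. -10. -27.  25.]
0 -25 60
   [0.539 0.22  0.1  ] None
   [0.611 0.209 0.028] [ 30.  37. -58. -55. -38.  27.]
   [0.61  0.217 0.076] [ 31.  29. -57. -46. -39.  28.]
   [0.612 0.204 0.124] [ 30.  21. -56. -38. -38.  26.]
   [0.618 0.175 0.163] [ 26.  15. -56. -34. -35.  23.]
   [0.621 0.155 0.177] [ 23.  12. -57. -33. -33.  22.]
0 -15 50
   [0.539 0.22  0.1  ] None
   [0.611 0.209 0.028] [ 23.  28. -58. -42. -21.  19.]
   [0.61  0.217 0.076] [ 24.  20. -55. -32. -22.  20.]
   [0.612 0.204 0.124] [ 23.  14. -54. -24. -21.  19.]
   [0.618 0.175 0.163] [ 19.   8. -52. -18. -18.  16.]
   [0.621 0.155 0.177] [ 16.   6. -52. -16. -16.  14.]
0 -15 60
   [0.539 0.22  0.1  ] None
   [0.611 0.209 0.028] None
   [0.61  0.217 0.076] None
   [0.612 0.204 0.124] None
   [0.618 0.175 
[... 622 characters left out ...]
 -38. -154.]
   [0.618 0.175 0.163] [  26.   15.  -56.  -34.  -35. -157.]
   [0.621 0.155 0.177] [  23.   12.  -57.  -33.  -33. -158.]
1 -15 50
   [0.539 0.22  0.1  ] None
   [0.611 0.209 0.028] [  23.   28.  -58.  -42.  -21. -161.]
   [0.61  0.217 0.076] [  24.   20.  -55.  -32.  -22. -160.]
   [0.612 0.204 0.124] [  23.   14.  -54.  -24.  -21. -161.]
   [0.618 0.175 0.163] [  19.    8.  -52.  -18.  -18. -164.]
   [0.621 0.155 0.177] [  16.    6.  -52.  -16.  -16. -166.]
1 -15 60
   [0.539 0.22  0.1  ] None
   [0.611 0.209 0.028] None
   [0.61  0.217 0.076] None
   [0.612 0.204 0.124] None
   [0.618 0.175 0.163] None
   [0.621 0.155 0.177] None
push
None
None
[  5.  15. -48.  -3.   3.  -5.]
```

```bash
python3 - <<'E'
from station import arm
from h import *
for az in (0,-30,-50,-70):
  for t in (10,15,20,25,30):
    print(az,t,[None if (q:=arm.solve_ik(L(x,y,z),ori(az,t))) is None else np.round(q).astype(int).tolist() for x,y,z in ((-.15,.075,.2),(-.16,.075,.05),(-.035,.075,.05))])
E
```

```text
0 10 [[5, 3, -25, 52, 1, -5], [4, 11, -41, 28, 1, -5], [6, 23, -23, 34, 1, -4]]
0 15 [[4, -1, -31, 46, 2, -6], [4, 8, -47, 21, 2, -6], [5, 20, -30, 26, 1, -4]]
0 20 [[4, -5, -36, 39, 2, -6], [4, 5, -53, 13, 2, -6], [5, 17, -36, 17, 2, -4]]
0 25 [[3, -9, -42, 33, 3, -6], [3, 3, -58, 4, 3, -6], [5, 15, -42, 8, 2, -5]]
0 30 [[3, -13, -47, 26, 4, -6], None, [5, 14, -48, -2, 3, -5]]
-30 10 [[8, 4, -24, 53, -5, 28], [8, 12, -40, 30, -5, 28], [9, 24, -21, 36, -5, 28]]
-30 15 [[10, 1, -28, 48, -7, 29], [10, 9, -44, 23, -7, 29], [10, 22, -27, 29, -7, 29]]
-30 20 [[12, -2, -33, 42, -10, 30], [12, 8, -49, 16, -10, 30], [11, 20, -32, 21, -10, 30]]
-30 25 [[14, -5, -37, 36, -14, 31], [14, 6, -53, 9, -14, 32], [13, 18, -37, 14, -13, 31]]
-30 30 [[16, -7, -42, 30, -17, 32], [16, 6, -58, 2, -17, 32], [15, 17, -42, 6, -17, 31]]
-50 10 [[10, 6, -21, 56, -8, 50], [10, 14, -37, 33, -8, 50], [10, 26, -18, 39, -8, 50]]
-50 15 [[13, 4, -24, 52, -12, 52], [13, 12, -40, 28, -12, 52], [12, 24, -22, 34, -12, 51]]
-50 20 [[16, 3, -28, 48, -16, 54], [16, 11, -43, 24, -16, 54], [14, 23, -26, 29, -16, 53]]
-50 25 [[19, 1, -31, 44, -21, 56], [19, 11, -46, 19, -21, 56], [17, 22, -29, 24, -21, 54]]
-50 30 [[22, 1, -34, 40, -26, 58], [22, 11, -49, 15, -26, 58], [19, 22, -32, 19, -25, 55]]
-70 10 [[11, 9, -18, 60, -9, 71], [11, 16, -33, 37, -9, 71], [11, 28, -14, 44, -9, 71]]
-70 15 [[14, 9, -19, 58, -14, 74], [15, 16, -35, 35, -14, 74], [14, 28, -16, 42, -14, 73]]
-70 20 [[18, 8, -21, 57, -20, 77], [18, 16, -36, 34, -20, 77], [16, 28, -17, 40, -19, 75]]
-70 25 [[21, 9, -22, 55, -25, 80], [21, 17, -36, 32, -25, 80], [19, 28, -18, 38, -24, 77]]
-70 30 [[24, 9, -23, 54, -30, 83], [24, 19, -37, 31, -30, 83], [21, 29, -19, 36, -30, 80]]
```

```bash
python3 - <<'E'
from station import arm
from h import *
A=ori(-25,50)
P=[L(-.02,.225,.25),L(.01,.215,.12),L(.01,.215,.03),arc(0)]
print([arm.solve_ik(p,A) is not None for p in P])
arm.reach(P[0],A)
arm.servo_line(P[1],vel=.15); arm.servo_line(P[2],vel=.15)
arm.servo_line(P[3],vel=.1)
s=arm.state(); print(s['time'],s['eef_pos'],P[3],s['wrist_force'])
i=arm.get_image('side'); j=arm.get_image('wrist')
a=cv2.resize(i[150:330,200:440],(640,480)); cv2.imwrite('pics/l1.png',np.hstack([cv2.resize(a,(480,360)),cv2.resize(j,(320,360))])[:,:,::-1])
E
```

```text
[True, True, True, True]
7.4667 [0.61177413 0.20976055 0.02839832] [0.61145355 0.20942726 0.028     ] [ 0.21154652 -0.61985445 -1.02596303]
```

View pics/l1.png

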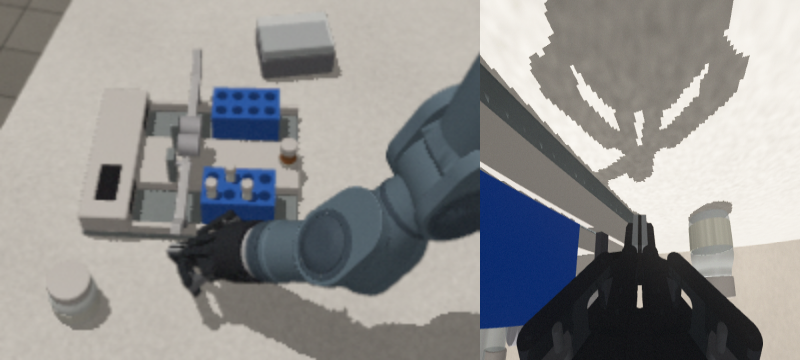

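The left panel shows the shut fingertips at about (180,255), beneath the barrier's free end. The racks and bystanders haven't moved. Next is the lift along the arc.

```bash
python3 - <<'E'
from station import arm
from h import *
for th in (.2,.4,.6,.8,1.0,1.15):
    arm.servo_line(arc(th),vel=.1); s=arm.state(); print(th,s['time'],s['wrist_force'].round(2))
i=arm.get_image('side'); j=arm.get_image('scene')
cv2.imwrite('pics/l2.png',np.hstack([cv2.resize(i[150:330,200:440],(480,360)),cv2.resize(j[180:290,290:410],(320,360))])[:,:,::-1])
E
```

```text
0.2 7.9667 [-0.68 -0.13 -0.02]
0.4 8.3667 [ 0.02 -0.01 -1.12]
0.6 8.7667 [ 0.14  0.4  -0.33]
0.8 9.1667 [ 0.54  0.78 -0.35]
1.0 9.5667 [-0.17  2.06 -0.04]
1.15 9.9 [-0.15  0.08 -0.32]
```

View pics/l2.png

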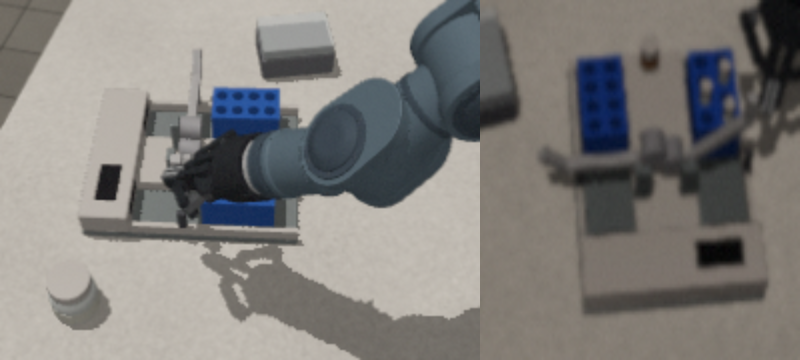

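The bar is raised but still leaning on the finger, so it lags the arc. I'll carry on along it.

```bash
python3 - <<'E'
from station import arm
from h import *
print([arm.solve_ik(arc(t),ori(-25,50)) is not None for t in (1.3,1.45,1.6)])
for th in (1.3,1.45,1.6):
    arm.servo_line(arc(th),vel=.08); s=arm.state(); print(th,s['time'],s['wrist_force'].round(2))
# withdraw outward & back
p=L(-.06,.15,.24); print(arm.solve_ik(p,ori(-25,50)) is not None)
arm.servo_line(p,vel=.15); arm.sleep(.3)
i=arm.get_image('side'); j=arm.get_image('scene')
cv2.imwrite('pics/l3.png',np.hstack([cv2.resize(i[150:330,200:440],(480,360)),cv2.resize(j[180:290,290:410],(320,360))])[:,:,::-1])
E
```

```text
[True, True, True]
1.3 10.3833 [ 0.33 -0.52 -0.52]
1.45 10.7667 [ 0.18  0.25 -0.18]
1.6 11.15 [0.4  0.62 0.35]
True
```

View pics/l3.png

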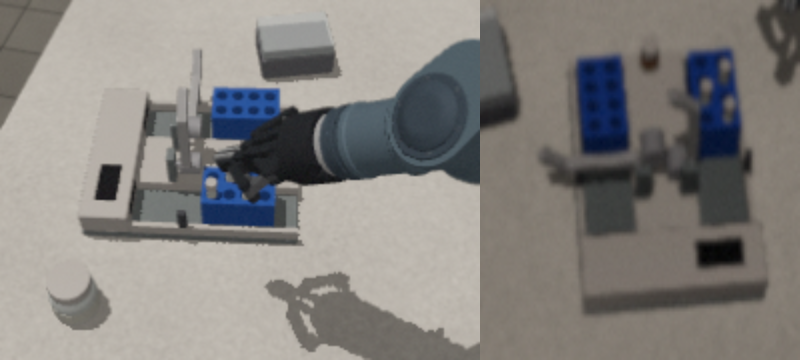

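The barrier now stands upright by itself, with its bent tip at (685,95) in the right panel leaning inward. The rack is still in front of it, so I'll push.

```bash
python3 - <<'E'
from station import arm
from h import *
A=ori(0,24); Y=.074
for p in (L(-.152,Y,.2),L(-.152,Y,.045),L(-.03,Y,.045)): print(arm.solve_ik(p,A) is not None)
arm.servo_line(L(-.10,.13,.26),vel=.2)
arm.reach(L(-.152,Y,.2),A)
arm.servo_line(L(-.152,Y,.045),vel=.12)
print(arm.state()['time'],arm.state()['wrist_force'].round(2))
u=np.r_[np.cos(YAW),np.sin(YAW),0]
for x in np.arange(-.145,-.064,.01):
    arm.servo_line(L(x,Y,.045),vel=.06); s=arm.state(); print(round(x,3),s['wrist_force'].round(1),round(s['time'],1))
    if abs(s['wrist_force']@u)>15: break
i=arm.get_image('side'); j=arm.get_image('scene')
cv2.imwrite('pics/p1.png',np.hstack([cv2.resize(i[150:330,200:440],(480,360)),cv2.resize(j[180:290,290:410],(320,360))])[:,:,::-1])
E
```

```text
True
True
True
14.9917 [ 0.26  0.27 -0.03]
-0.145 [-0.1 -0.5  0.8] 15.3
-0.135 [-0.6  0.2  0.1] 15.6
-0.125 [-0.2  0.6  1.2] 15.9
-0.115 [0.6 1.1 0.6] 16.2
-0.105 [ 1.3 -0.7 -0.4] 16.5
-0.095 [-0.7 -0.3  0.1] 16.8
-0.085 [ 0.7  0.4 -0.4] 17.2
-0.075 [0.5 0.  0.2] 17.5
-0.065 [-0.5  0.7 -0.3] 17.8
```

View pics/p1.png

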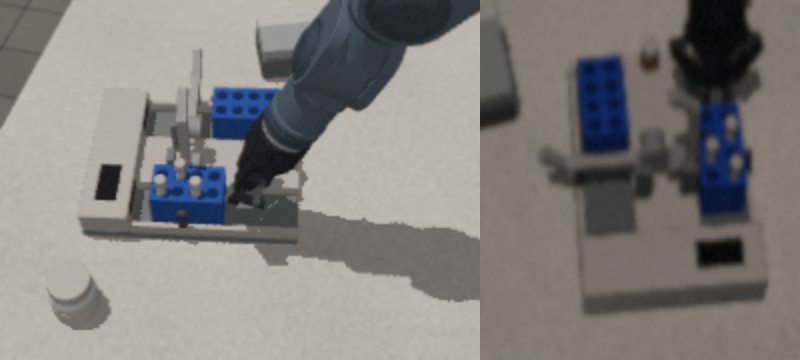

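The rack slides straight with all three tubes seated, and its barrier is still up. I'll keep pushing in small steps until the force rises.

```bash
python3 - <<'E'
from station import arm
from h import *
Y=.074; u=np.r_[np.cos(YAW),np.sin(YAW),0]
for x in np.r_[np.arange(-.058,-.042,.006),np.arange(-.042,-.020,.0015)]:
    arm.servo_line(L(x,Y,.045),vel=.04); s=arm.state(); f=s['wrist_force']@u; print(round(x,4),round(f,1),round(s['time'],1))
    if f<-8: break
arm.sleep(.4)
i=arm.get_image('side'); j=arm.get_image('scene')
cv2.imwrite('pics/p2.png',np.hstack([cv2.resize(i[150:330,200:440],(480,360)),cv2.resize(j[180:290,290:410],(320,360))])[:,:,::-1])
E
```

```text
-0.058 -0.2 18.2
-0.052 -0.8 18.5
-0.046 -0.5 18.8
-0.042 -1.7 19.1
-0.0405 -1.3 19.3
-0.039 -1.8 19.6
-0.0375 -0.8 19.8
-0.036 -0.9 20.1
-0.0345 -1.7 20.3
-0.033 -5.6 20.6
-0.0315 -9.3 20.8
```

View pics/p2.png

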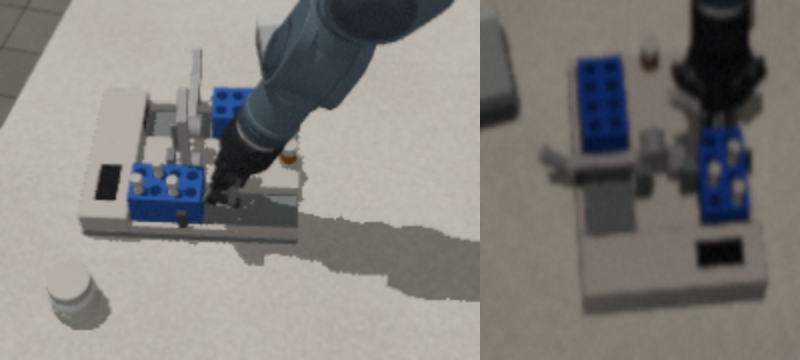

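The force climbs at the expected place and the rack touches the end block. I'll retreat, check once more and hand in.

```bash
python3 - <<'E'
from station import arm
from h import *
arm.servo_line(L(-.10,.074,.045),vel=.08); arm.servo_line(L(-.15,.074,.25),vel=.15)
arm.reach([.42,.0,.40],[180,0,-168]); arm.sleep(.5)
i=arm.get_image('side'); w=arm.get_image('wrist'); c=arm.camera_params('wrist')
m=((i[:,:,2]>90)&(i[:,:,0]<90)).astype(np.uint8)
b=cv2.inRange(w,(0,0,90),(90,110,255)); b=cv2.morphologyEx(b,cv2.MORPH_CLOSE,np.ones((9,9)))
for k in cv2.findContours(b,0,2)[0]:
    if cv2.contourArea(k)>500:
        q=onz(c,cv2.boxPoints(cv2.minAreaRect(k)),.077).mean(0)[:2]-O; print('rack in loader',np.cos(YAW)*q[0]+np.sin(YAW)*q[1],-np.sin(YAW)*q[0]+np.cos(YAW)*q[1])
print(arm.state()['time'])
cv2.imwrite('pics/f.png',np.hstack([cv2.resize(i[150:330,200:440],(400,300)),cv2.resize(w,(400,300))])[:,:,::-1])
E
```

```text
rack in loader -0.07642371474518989 -0.07576560540014392
25.3417
```

View pics/f.png

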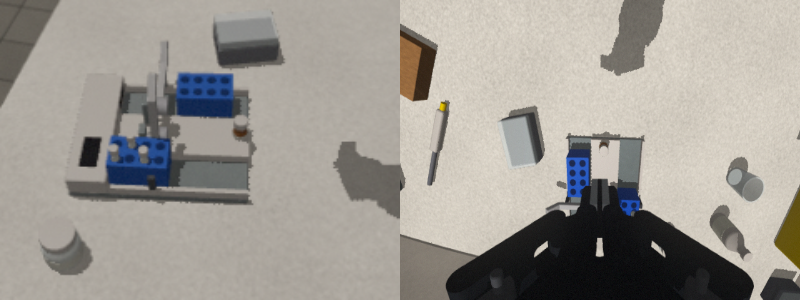

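```bash
python3 -c "
from station import arm
arm.hand_in()"
```

```text
the job is handed in; nothing more can be done
```

The job is handed in after about 25 s of the 48 s. The rack with the tubes was in the left (+y) lane. I pushed its barrier arm up from under the bent end until it stood upright by itself. Then I pushed the rack along the lane to the end block with the fingers shut, backed off and moved clear.

**Rack home:** the push force rose from about 1.5 N to 9 N where the rack should meet the block. That puts its rear face at about x = -23 mm, where -25 mm is expected.

**Final pictures:** they show the rack against the block with its three tubes in place and its barrier upright. The other barrier was down, and nothing else had visibly moved. The empty rack measured at x = -76, y = -76 mm of the loader.

**Not measured:** the gripper hid most of the full rack in the last wrist view. Its final position therefore rests on the contact force and the side view. I also judged the barrier angle by eye.

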